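# Clip the circle template to the desk eye

### The arm

A 6-joint arm with a two-finger parallel gripper is mounted at the origin on the work surface. World frame = base frame: x ahead of the robot, y to its left, z up, the work surface at z = 0. Lengths are in mm, angles in rad, forces in N, time in s.
With the tool pointing down it reaches from about 400 to 925 mm from the base axis. Payload 12.5 kg.
Tool frame: the origin (TCP) lies midway between the tips of the shut fingers; the grasp point (between the pads) lies 19 mm behind it (env.tcp_to_grasp is the distance from the TCP to the grasp point, in mm); z points along the fingers, y is the line along which they close (so a half turn about z gives the same grasp; the last joint's range is limited). The gripper opens to 95 mm and grips with 3 to 60 N. Pads are 20 mm wide; open, the fingers measure 119 mm over their backs; the gripper's body (75 mm by 180 mm) begins 59 mm behind the grasp point.
Start: joints at [1.041, 0.491, 1.559, -0, 1.092, -0.106], TCP at [257.003, 569.733, 214.661] pointing down, gripper open.
Joint ranges: [-3.1, 3.1], [-0.84, 2.19], [0.05, 2.79], [-1.13, 4.28], [0.06, 2.93], [-2.69, 2.69]. Speed limits (rad/s): [2.22, 2.22, 2.79, 3.14, 3.14, 3.14].

### API

Orientations are given as [roll, pitch, yaw] about the fixed x, y, z axes, in that order (R = Rz(yaw) Ry(pitch) Rx(roll)).
In Python, from cell import env gives the robot as it stands. The module is installed in compiled form; this text tells all that it offers.
- The arm moves only by the tool step_arm, never from a script. Its argument "plan" is a list that holds one entry, the list of rows, each a list of 5 numbers: the shift along the tool's x, y, z in mm, then the turn about the tool's z in degrees, then the opening, from -1 (shut) to 1 (fully open). A call has 1 to 8 rows; each row is the pose to reach, as a shift and turn from the pose commanded when the call began, along the tool's axes at that moment; what a row does not reach only later rows make up. A row lasts 1/12 s, in which the tool goes at most 41.7 mm and 7.16 degrees, less where a joint would pass 70% of its speed; a pose out of reach is approached as far as the arm can. A call with a gripper value outside its range is refused whole. The fingers move at their own pace and stop on an object; the grip force is fixed at half the most. Time passes only in rows, so rows that repeat a pose let the fingers close. It gives the time, the measured TCP pose, the force, the opening and the grip force at its end, in the units of the state.
- env.state(): the state, without advancing time (a new reading comes with each control period).
- env.read_camera(name): name is "side" or "top" or "wrist"; returns the picture (384x512x3 uint8, blue, green, red); there is no depth.
- env.get_calibration(name): a dict with "K" (3x3 intrinsics, pixels), "D" ([k1, k2, p1, p2, k3] as OpenCV has them; the pictures are not rectified), "extrinsics" (4x4, takes a point from world to camera coordinates). Camera axes: x right, y up, looking along -z (the intrinsics and any distortion apply to the point x, -y, -z); pixel columns grow to the right and rows downward; lengths in mm; the calibration is good to about 2 mm. A picture is of the moment at which its call begins: read the wrist's pose just before it. get_calibration takes no time and is no camera call; for the wrist camera it gives the pose at the moment of the call.
- env.job_done(): hands the job in; it is judged then, once.
The state is a dict: "t": time; "joints": joint angles; "qvel": joint speeds; "tau": joint torques, N m; "eef_pos": TCP position; "tcp_rot": TCP orientation; "ft_force": force on the tool from outside, world axes, zero at the start; "moment": the same for the moment, N m; "opening": opening from 0.0 (shut) to 1.0 (fully open); "grip_force": force on a finger pad.
Only numpy, scipy, OpenCV 4.12 (cv2) and the standard library are available. Lean on these libraries where they do the work, as an engineer would, in place of code of your own. Each camera call takes 0.05 s, during which the arm holds its last target. There are 200 camera calls.

### The job

Clip the circle template that has the snap hook onto the steel eye on the drawing desk: press the hook's gate against the eye's upright bar nearest the robot until the bar passes inside and the gate springs fully shut behind it, then leave the template lying flat on the mat and let go. Leave the other template (with the plain closed ring), the ink jar and the tape roll where they are.

Things in the scene. Friction and masses are not known exactly. Their poses are not given: they have to be found in the camera images.
- template: black circle template with a steel snap hook, one rigid 130 g piece lying flat. Origin: underside of its grip block; x to the hook's mouth, y left, z up. Grip block (grasp it, closing along y): x -28 to +18 mm, 22 mm wide, 26 mm tall. Behind it a flat plate with round holes to x = -118 mm, 64 mm wide, 4 mm thick; in front the hook (see hook_mouth). Carry it a little above the mat.
- hook_mouth (a point): middle of the hook's mouth, at template x 105, y 0, z 7 mm; axes as the template's. The hook is a flat steel U, z 2 to 12 mm, open to +x: inner back face at template x = 50, jaw tips at x = 110, jaws' inner faces at y = -18 and +18, outer at y = -26 and +26 mm. The gate closes the mouth.
- gate (a joint): sprung gate, a 7 mm dark bar across the mouth, hinged upright at template x 105, y -22 mm. 0 rad shut; grows to 1.55 as pushed inwards; never opens outwards. Takes 1 to 4 N. The eye's bar may enter at template y -7 to +11 mm (best +3); it is past the gate with its axis at template x = 65; at x = 60 the gate shuts behind it.
- eye: fixed steel eye on the mat: upright staple of 9 mm round bar, 70 mm long between its two uprights, 60 mm tall. Origin: foot of the upright nearest the robot (the one to clip), at mat level; x points from it to the far upright, roughly away from the robot. A level hook near the mat facing along this x passes its jaws either side of the staple.
- ring_template: bystander: the same template, but with a plain round closed steel ring (52 mm across) instead of the snap hook. Origin: underside of its grip block; x points to the ring. Leave it alone.
- ink: bystander: closed amber glass ink jar, 48 mm across, 62 mm tall, origin under its centre. Leave it alone.
- tape: bystander: roll of clear tape lying flat, 72 mm across, 19 mm tall, origin under its centre. Leave it alone.
Not all that is in view belongs to the job. What is shaped like the eye but green or turquoise is not meant.

How it is judged:
By the outcome, as a careful person would: the job done as asked, in the order asked, and still so for the second after the job is handed in, with the robot touching nothing.
It also fails if it takes over 37 s, if anything falls off the work surface, if the arm or the gripper's body presses on something with over 40 N, if the wrist force passes 120 N, or if a joint passes its speed limit or range.

## Working session

There is one attempt and no reset: what is moved stays moved. The work goes in short steps, Python scripts to look and compute and a tool call to move; the robot and the scene stay as the last step left them, time stands still between calls to the robot, and variables do not carry over. Pictures are saved under pics/ and viewed, at most 10 in all, crops included, and the job is handed in when it is done.

Besides the shell and the picture viewer there is one more tool, called after ">>>" in YAML: its name, and indented under it one key for each argument. step_arm: Moves the arm, as the interface text tells. Its arguments: {"type":"object","properties":{"plan":{"type":"array"}},"required":["plan"]}

```bash
mkdir -p pics; cat > h.py <<'E'
import numpy as np, cv2
from cell import env
def cal(n):
    c=env.get_calibration(n); return np.array(c["K"],float),np.array(c["D"],float),np.array(c["extrinsics"],float)
def ray(c,px):
    K,D,E=c
    p=cv2.undistortPoints(np.array([[px]],float),K,D)[0,0]
    d=E[:3,:3].T@np.array([p[0],-p[1],-1.]); o=-E[:3,:3].T@E[:3,3]
    return o,d
def onz(c,px,z):
    o,d=ray(c,px); return o+d*(z-o[2])/d[2]
def proj(c,P):
    K,D,E=c
    q=(E[:3,:3]@np.array(P,float).reshape(-1,3).T).T+E[:3,3]
    return cv2.projectPoints(q*[1,-1,-1],np.zeros(3),np.zeros(3),K,D)[0][:,0]
E
python3 - <<'E'
from h import *
for n in ("top","side"):
    im=env.read_camera(n); cv2.imwrite(f"pics/{n}0.png",im)
    c=cal(n); E=c[2]; print(n,-E[:3,:3].T@E[:3,3], [onz(c,p,0).round() for p in [(0,0),(511,0),(0,383),(511,383)]])
print(env.state())
E
```

```text
top [494.50166282  -7.29162421 829.90389823] [array([1126.,  628.,    0.]), array([1082., -642.,    0.]), array([223., 558.,   0.]), array([ 198., -528.,    0.])]
side [ 235.71164494 -620.38253967  549.25090592] [array([-124., 7385.,    0.]), array([6283., 2213.,    0.]), array([  15., -187.,    0.]), array([ 705., -609.,    0.])]
{'t': 0.1, 'joints': array([ 1.04142012e+00,  4.91473095e-01,  1.55940683e+00,  1.90974577e-05,
        1.09169554e+00, -1.05637542e-01]), 'qvel': array([-1.16611143e-05, -3.12744999e-03, -3.31263210e-03,  3.98083550e-05,
        6.77884809e-04,  4.04133136e-04]), 'tau': array([ 2.87554656e-03, -6.13623333e+01, -2.58610386e+01,  6.94167917e-02,
        4.70435678e-02, -4.66943561e-05]), 'eef_pos': array([256.86545971, 569.53214262, 214.13014271]), 'tcp_rot': array([-3.14061711e+00, -1.20472914e-04,  2.71784512e+00]), 'ft_force': array([-0.28029124,  0.26946889, -0.50101878]), 'moment': array([-0.03831947, -0.06167336, -0.02311093]), 'grip_force': 0.0, 'opening': 0.9956136398648151}
```

View pics/top0.png

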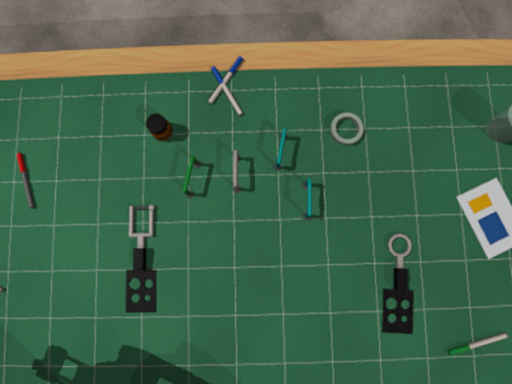

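View pics/side0.png

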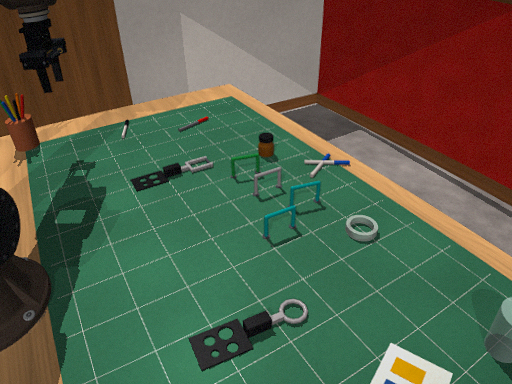

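Candidates in the top view are two templates: an open U hook with gate at (141,225), and a closed ring at (400,245). There are four staples: green (190,175), grey steel (236,170), turquoise (282,148) and turquoise (309,198). I choose the hook template at (140,258) and the grey eye at (236,170), and check both in one crop.

```bash
python3 - <<'E'
from h import *
im=cv2.imread("pics/top0.png"); c=cal("top")
cv2.imwrite("pics/crop1.png",cv2.resize(im[135:320,105:265],None,fx=3.2,fy=3.2,interpolation=cv2.INTER_CUBIC))
hsv=cv2.cvtColor(im,cv2.COLOR_BGR2HSV)
def comps(m,name,z):
    n,l,s,ce=cv2.connectedComponentsWithStats(m.astype(np.uint8))
    for i in range(1,n):
        if s[i,4]>25 and 105<ce[i,0]<265 and 135<ce[i,1]<330:
            pts=np.argwhere(l==i)[:,::-1].astype(np.float32)
            r=cv2.minAreaRect(pts); print(name,s[i],ce[i].round(1),onz(c,ce[i],z).round(1),[tuple(p.round(1)) for p in cv2.boxPoints(r)])
comps(hsv[...,2]<45,"dark",4)
comps((hsv[...,1]<70)&(hsv[...,2]>90),"grey",12)
E
```

```text
dark [158 135  14   6  26] [165.7 138. ] [748.7 199.5   4. ] [(np.float32(158.0), np.float32(139.0)), (np.float32(170.6), np.float32(134.0)), (np.float32(171.9), np.float32(137.2)), (np.float32(159.3), np.float32(142.3))]
dark [ 126  248   30   64 1184] [141.1 283.7] [428.9 249.9   4. ] [(np.float32(126.0), np.float32(248.0)), (np.float32(155.0), np.float32(248.0)), (np.float32(155.0), np.float32(311.0)), (np.float32(126.0), np.float32(311.0))]
grey [188 133   1  31  31] [188. 148.] [721.7 147.3  12. ] [(np.float32(188.0), np.float32(163.0)), (np.float32(188.0), np.float32(163.0)), (np.float32(188.0), np.float32(133.0)), (np.float32(188.0), np.float32(133.0))]
grey [232 140   6  48 169] [234.2 166.1] [677.6  45.5  12. ] [(np.float32(232.0), np.float32(187.0)), (np.float32(232.0), np.float32(140.0)), (np.float32(237.0), np.float32(140.0)), (np.float32(237.0), np.float32(187.0))]
grey [126 204  28  44 446] [140.4 226.5] [550.7 250.6  12. ] [(np.float32(125.1), np.float32(246.6)), (np.float32(126.7), np.float32(203.1)), (np.float32(153.1), np.float32(204.1)), (np.float32(151.5), np.float32(247.5))]
grey [112 313  31  23  54] [133. 320.] [355.1 264.   12. ] [(np.float32(112.0), np.float32(317.0)), (np.float32(121.9), np.float32(301.1)), (np.float32(150.9), np.float32(319.1)), (np.float32(141.0), np.float32(335.0))]
grey [230 314  30  15  45] [241.4 317. ] [357.   36.6  12. ] [(np.float32(230.0), np.float32(315.0)), (np.float32(255.3), np.float32(305.3)), (np.float32(260.3), np.float32(318.3)), (np.float32(235.0), np.float32(328.0))]
```

View pics/crop1.png

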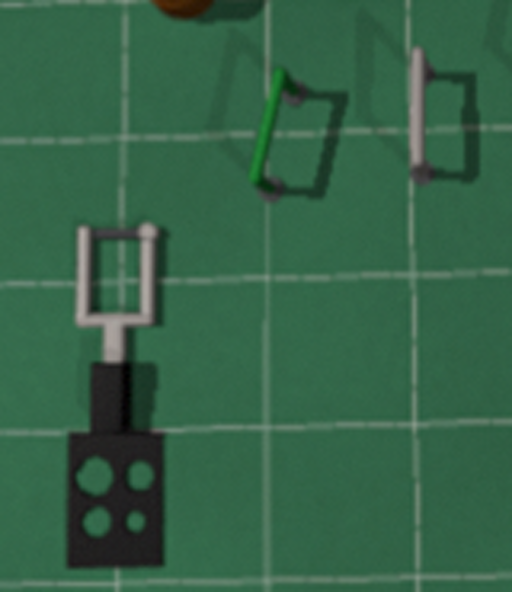

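The crop confirms the choice: a U hook with a gate bar at its far end (hinge on the right, px ≈ (151,207)), and a plain grey steel staple (px (235.6,151)–(235.6,189)).

```bash
python3 - <<'E'
from h import *
c=cal("top"); f=lambda x,y,z: onz(c,(105+(x+.5)/3.2-.5,135+(y+.5)/3.2-.5),z)
for n,a in dict(rearL=(68,567,4),rearR=(163,567,4),frL=(68,433,4),frR=(163,433,4),tipL=(84,226,12),tipR=(150,226,12),backL=(78,324,12),backR=(156,324,12),blkFL=(91,362,26),blkFR=(131,362,26),blkRL=(91,431,26),blkRR=(131,431,26),eyeNtop=(418,176,58),eyeFtop=(418,48,58),eyeNfoot=(422,173,2),eyeFfoot=(424,72,2),eyeNax=(418,172,55.5),eyeFax=(418,52,55.5)).items(): print(n,f(*a).round(1))
s=env.state();print(s["eef_pos"],s["tcp_rot"])
from scipy.spatial.transform import Rotation as R
print(R.from_euler("xyz",s["tcp_rot"]).as_matrix().round(3))
cw=cal("wrist");E=cw[2];print(-E[:3,:3].T@E[:3,3],E[:3,:3].round(2))
E
```

```text
rearL [370.7 282.    4. ]
rearR [369.8 218.3   4. ]
frL [458.5 283.4   4. ]
frR [457.2 218.8   4. ]
tipL [597.3 272.3  12. ]
tipR [596.1 226.9  12. ]
backL [531.  275.1  12. ]
backR [529.8 222.   12. ]
blkFL [505.2 261.1  26. ]
blkFR [504.6 234.4  26. ]
blkRL [460.4 260.4  26. ]
blkRR [459.9 233.9  26. ]
eyeNtop [618.   41.2  58. ]
eyeFtop [702.4  39.7  58. ]
eyeNfoot [628.9  41.9   2. ]
eyeFfoot [700.1  39.2   2. ]
eyeNax [621.   41.3  55.5]
eyeFax [700.3  39.9  55.5]
[256.86545971 569.53214262 214.13014271] [-3.14061711e+00 -1.20472914e-04  2.71784512e+00]
[[-0.912  0.411 -0.001]
 [ 0.411  0.912 -0.001]
 [ 0.    -0.001 -1.   ]]
[179.34764656 603.79462866 384.94020831] [[ 0.41  0.91 -0.  ]
 [-0.87  0.39 -0.3 ]
 [-0.27  0.12  0.95]]
```

>>> step_arm:
  plan:
    - [[-337, -199.5, 84, -24.3, 1], [-337, -199.5, 84, -24.3, 1], [-337, -199.5, 84, -24.3, 1], [-337, -199.5, 84, -24.3, 1], [-337, -199.5, 84, -24.3, 1], [-337, -199.5, 84, -24.3, 1], [-337, -199.5, 84, -24.3, 1], [-337, -199.5, 84, -24.3, 1]]

```text
t: 0.77
eef_pos: [442.7, 304.7, 145.2]
tcp_rot: [3.142, -0.0, -3.141]
ft_force: [0.3, 0.3, -0.2]
opening: 1.005
grip_force: 0.0
```

>>> step_arm:
  plan:
    - [[0, 0, 0, 0, 1]]

```text
t: 0.85
eef_pos: [444.7, 301.5, 144.0]
tcp_rot: [-3.14, -0.001, 3.137]
ft_force: [-0.4, 0.7, -0.0]
opening: 1.0
grip_force: 0.0
```

>>> step_arm:
  plan:
    - [[-37, -52, 14, 0, 1], [-37, -52, 14, 0, 1], [-37, -52, 14, 0, 1], [-37, -52, 14, 0, 1]]

```text
t: 1.18
eef_pos: [479.3, 253.7, 131.2]
tcp_rot: [-3.141, -0.001, 3.14]
ft_force: [0.2, 1.0, 0.3]
opening: 1.0
grip_force: 0.0
```

```bash
python3 - <<'E'
from h import *
c=cal("wrist"); im=env.read_camera("wrist"); cv2.imwrite("pics/w1.png",im)
s=env.state(); print(s["eef_pos"],s["tcp_rot"])
x,y=487,249.6
P=[(x-28,y-11,26),(x-28,y+11,26),(x+18,y-11,26),(x+18,y+11,26),(x-118,y-32,4),(x-118,y+32,4),(x+110,y-26,12),(x+110,y+26,12)]
print(proj(c,P).round(1).tolist())
np.savez("w1.npz",K=c[0],D=c[1],E=c[2])
E
```

```text
[478.89427671 254.49943643 131.46755947] [ 3.14158613e+00 -5.45876193e-04  3.14098294e+00]
[[237.2, 171.4], [262.1, 171.4], [238.1, 219.9], [261.8, 219.8], [213.0, 65.9], [285.9, 65.7], [226.1, 295.5], [275.1, 295.4]]
```

View pics/w1.png

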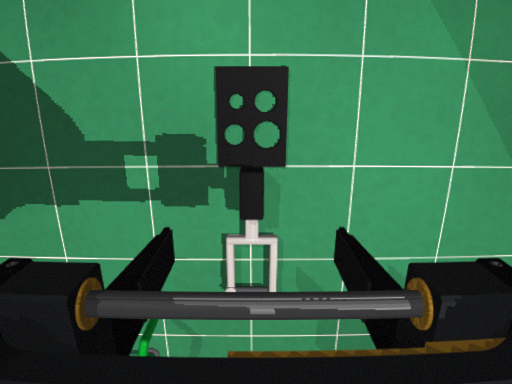

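The wrist view shows the block at columns 240–263, rows 168–219, about 1.5 px right of my prediction, so y ≈ 251. x ≈ 487 and yaw ≈ 0 hold.

>>> step_arm:
  plan:
    - [[-3, -3.5, 86, 0, 0.2], [-3, -3.5, 86, 0, 0.2], [-3, -3.5, 86, 0, 0.2], [-3, -3.5, 86, 0, 0.2], [-3, -3.5, 86, 0, 0.2]]

```text
t: 1.65
eef_pos: [482.2, 251.9, 47.0]
tcp_rot: [3.141, 0.001, -3.14]
ft_force: [-0.2, 0.8, 0.6]
opening: 0.705
grip_force: 0.0
```

>>> step_arm:
  plan:
    - [[0, -1, 40, 0, 0.2], [0, -1, 40, 0, 0.2], [0, -1, 40, 0, 0.2], [0, -1, 40, 0, -1], [0, -1, 40, 0, -1], [0, -1, 40, 0, -1], [0, -1, 40, 0, -1], [0, -1, 40, 0, -1]]

```text
t: 2.32
eef_pos: [482.4, 250.1, 6.5]
tcp_rot: [3.141, 0.001, -3.141]
ft_force: [-0.2, -0.1, -0.0]
opening: 0.306
grip_force: 0.0
```

>>> step_arm:
  plan:
    - [[0, 0, 0, 0, -1], [0, 0, 0, 0, -1], [0, 0, 0, 0, -1], [0, 0, 0, 0, -1]]

```text
t: 2.65
eef_pos: [482.2, 250.1, 6.1]
tcp_rot: [3.141, 0.001, -3.141]
ft_force: [-1.0, 0.1, 6.4]
opening: 0.233
grip_force: 30.0
```

>>> step_arm:
  plan:
    - [[8, 0, -10, 0, -1], [15, 0, -10, 0, -1], [15, -40, -10, 0, -1], [15, -80, -10, 0, -1], [15, -120, -10, 0, -1], [15, -160, -10, 0, -1], [15, -190, -10, 0, -1], [15, -212, -10, 0, -1]]

```text
t: 3.32
eef_pos: [466.1, 35.8, 15.8]
tcp_rot: [3.142, -0.0, 3.141]
ft_force: [0.6, 0.2, -1.6]
opening: 0.233
grip_force: 30.0
```

>>> step_arm:
  plan:
    - [[0, 0, 0, 0, -1], [0, 0, 0, 0, -1], [0, 0, 0, 0, -1], [0, 0, 0, 0, -1]]

```text
t: 3.65
eef_pos: [466.8, 38.9, 15.7]
tcp_rot: [3.141, -0.0, -3.14]
ft_force: [-0.5, 0.2, -1.0]
opening: 0.227
grip_force: 30.0
```

```bash
python3 - <<'E'
from h import *
s=env.state(); print(s["eef_pos"],s["tcp_rot"],s["joints"])
a=env.read_camera("top"); b=env.read_camera("side")
cv2.imwrite("pics/t2.png",a);cv2.imwrite("pics/s2.png",b)
A=cv2.resize(a[130:310,170:300],None,fx=3,fy=3,interpolation=cv2.INTER_CUBIC)
B=cv2.resize(b[150:285,170:300],None,fx=3,fy=3,interpolation=cv2.INTER_CUBIC)
B=cv2.copyMakeBorder(B,0,A.shape[0]-B.shape[0],0,0,cv2.BORDER_CONSTANT)
cv2.imwrite("pics/c2.png",np.hstack([A,B]))
E
```

```text
[466.83448926  38.86960595  15.67503365] [ 3.14148294e+00 -9.33975684e-05 -3.14014431e+00] [-5.81353939e-02  6.04091112e-01  2.11172208e+00  2.51636800e-04
  4.25879236e-01 -1.63060922e+00]
```

View pics/c2.png

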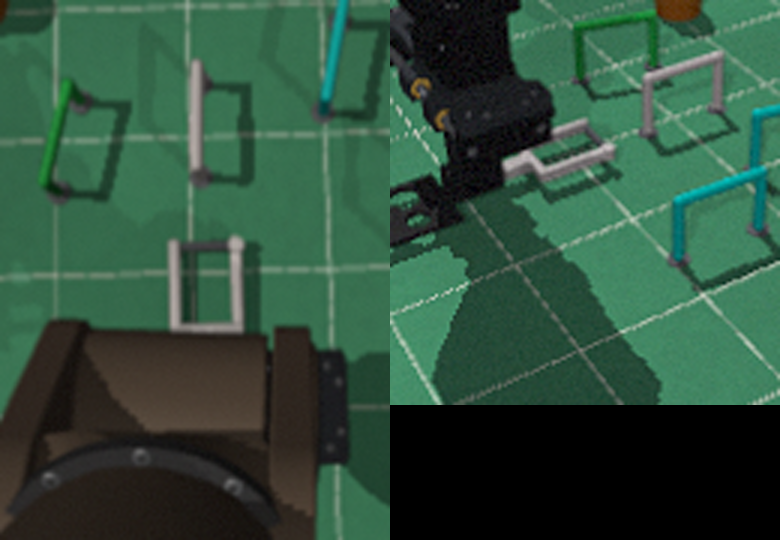

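```bash
python3 - <<'E'
from h import *
c=cal("top");d=cal("side"); q=lambda x,y:(170+(x+.5)/3-.5,130+(y+.5)/3-.5); r=lambda x,y:(170+(x-390+.5)/3-.5,150+(y+.5)/3-.5)
f=lambda x,y,z:onz(c,q(x,y),z).round(1)
print("jaw",f(169,300,22),f(243,300,22),f(169,255,22),f(243,255,22),"tips",f(175,239,22),f(236,236,22))
print("back",f(206,331,22))
print("eye",f(202,178,1),f(197.5,180,57),f(197,61,60))
for z,y in((1,132),(57,76)): print("side",onz(d,r(647,y),z).round(1))
for z,y in((1,106),(57,56)): print("sidefar",onz(d,r(718,y),z).round(1))
# triangulate near foot plane-free
def tri(p1,p2):
    o1,a=ray(c,p1);o2,b=ray(d,p2);A=np.stack([a,-b],1);t=np.linalg.lstsq(A,o2-o1,rcond=None)[0];return ((o1+a*t[0]+o2+b*t[1])/2).round(1),np.linalg.norm(o1+a*t[0]-o2-b*t[1]).round(1)
print(tri(q(202,178),r(647,132)),tri(q(197.5,180),r(647,75)),tri(q(197,62),r(718,56)))
E
```

```text
jaw [538.6  64.7  22. ] [537.3  12.5  22. ] [570.5  64.2  22. ] [569.   11.8  22. ] tips [581.7  59.8  22. ] [582.7  16.4  22. ]
back [516.3  39.   22. ]
eye [628.4  41.    1. ] [618.1  40.8  57. ] [701.1  39.5  60. ]
side [629.3  41.4   1. ]
side [630.4  41.9  57. ]
sidefar [702.8  41.9   1. ]
sidefar [697.6  36.8  57. ]
(array([628.6,  40.8,   1.5]), np.float64(0.6)) (array([622.1,  38.2,  61.9]), np.float64(10.5)) (array([701.1,  40.2,  54.3]), np.float64(1.7))
```

>>> step_arm:
  plan:
    - [[-10, 0, 6, 0, -1], [-22, 0, 6, 0, -1], [-34, 0, 6, 0, -1], [-42, 0, 6, 0, -1], [-50, 0, 6, 0, -1], [-58, 0, 6, 0, -1], [-66, 0, 6, 0, -1], [-74, 0, 6, 0, -1]]

```text
t: 4.42
eef_pos: [541.4, 38.1, 9.4]
tcp_rot: [3.141, -0.001, -3.141]
ft_force: [-1.6, -0.6, -1.5]
opening: 0.229
grip_force: 30.0
```

>>> step_arm:
  plan:
    - [[0, 0, 0, 0, -1], [0, 0, 0, 0, -1], [0, 0, 0, 0, -1]]

```text
t: 4.67
eef_pos: [541.0, 37.9, 9.6]
tcp_rot: [3.142, 0.0, -3.142]
ft_force: [-0.5, -2.0, -1.0]
opening: 0.228
grip_force: 30.0
```

>>> step_arm:
  plan:
    - [[-7, 0, 0, 0, -1], [-14, 0, 0, 0, -1], [-19, 0, 0, 0, -1], [-23, 0, 0, 0, -1], [-25, 0, 0, 0, -1], [-25, 0, 0, 0, -1], [-25, 0, 0, 0, -1], [-25, 0, 0, 0, -1]]

```text
t: 5.33
eef_pos: [565.9, 38.0, 9.5]
tcp_rot: [3.141, -0.0, -3.141]
ft_force: [0.1, -0.4, -0.5]
opening: 0.227
grip_force: 30.0
```

```bash
python3 - <<'E'
from h import *
a=env.read_camera("top"); b=env.read_camera("side")
cv2.imwrite("pics/t3.png",a);cv2.imwrite("pics/s3.png",b)
A=cv2.resize(a[140:230,190:280],None,fx=4.4,fy=4.4,interpolation=cv2.INTER_CUBIC)
B=cv2.resize(b[150:240,215:305],None,fx=4.4,fy=4.4,interpolation=cv2.INTER_CUBIC)
cv2.imwrite("pics/c3.png",np.hstack([A,B]))
print(env.state()["ft_force"])
E
```

```text
[-0.06788264  0.82327276 -0.57900156]
```

View pics/c3.png

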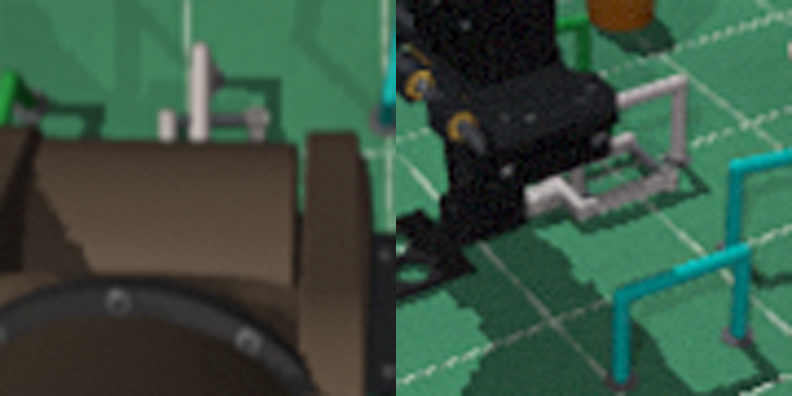

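The top view shows the dark gate straight across the mouth (crop (160–260,120)), with the staple inside it. The force has dropped to zero. Lower and release.

>>> step_arm:
  plan:
    - [[0, 0, 2, 0, -1], [0, 0, 3.4, 0, -1], [0, 0, 3.4, 0, -1], [0, 0, 3.4, 0, -1], [0, 0, 3.4, 0, 0], [0, 0, 3.4, 0, 0], [0, 0, 3.4, 0, 0], [0, 0, 3.4, 0, 0]]

```text
t: 6.1
eef_pos: [566.2, 38.0, 6.2]
tcp_rot: [3.142, 0.0, -3.141]
ft_force: [0.7, -0.0, -0.1]
opening: 0.451
grip_force: 0.0
```

>>> step_arm:
  plan:
    - [[0, 0, 0, 0, 0.2], [0, 0, 0, 0, 0.2], [0, 0, -20, 0, 0.2], [0, 0, -50, 0, 0.2], [0, 0, -90, 0, 0.2], [40, 0, -120, 0, 0.2], [80, 0, -120, 0, 0.2], [110, 0, -120, 0, 0.2]]

```text
t: 6.77
eef_pos: [454.7, 38.0, 127.7]
tcp_rot: [-3.141, 0.003, -3.141]
ft_force: [1.0, 0.9, 0.2]
opening: 0.597
grip_force: 0.0
```

>>> step_arm:
  plan:
    - [[40, 40, -40, 0, 0.2], [40, 80, -60, 0, 0.2], [40, 120, -60, 0, 0.2], [40, 160, -60, 0, 0.2], [40, 200, -60, 0, 0.2], [40, 220, -60, 0, 0.2], [40, 220, -60, 0, 0.2]]

```text
t: 7.35
eef_pos: [415.8, 263.1, 186.6]
tcp_rot: [3.14, 0.002, -3.137]
ft_force: [-0.1, -0.3, -0.0]
opening: 0.602
grip_force: 0.0
```

```bash
python3 - <<'E'
from h import *
a=env.read_camera("top"); b=env.read_camera("side")
A=cv2.resize(a[140:270,180:290],None,fx=3.6,fy=3.6,interpolation=cv2.INTER_CUBIC)
B=cv2.resize(b[150:260,195:305],None,fx=3.6,fy=3.6,interpolation=cv2.INTER_CUBIC)
B=cv2.copyMakeBorder(B,0,A.shape[0]-B.shape[0],0,0,cv2.BORDER_CONSTANT)
cv2.imwrite("pics/c4.png",np.hstack([A,B]))
E
```

```text
(no output)
```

View pics/c4.png

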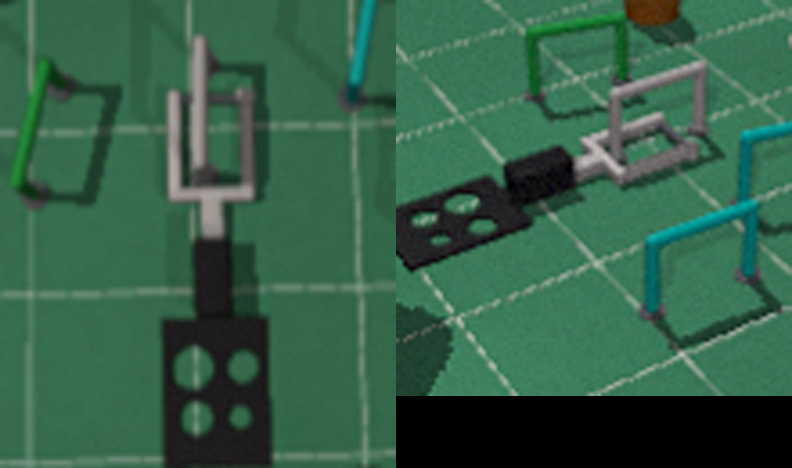

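The near upright is inside the hook, close to its back (crop (203,178)). The gate is straight across the mouth at (225,98), the template lies flat, and the robot is clear.

```bash
python3 -c "
from cell import env
print(env.job_done())"
```

```text
the job is handed in; nothing more can be done
None
```

The snap-hook template is clipped onto the grey steel eye's near upright with the gate shut behind it. It is lying flat on the mat and released, and the job was handed in after about 7.5 s of the 37 s allowed.

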